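Make up a cell-counting kit and a microscope service kit

TASK

Make up two kits from the stock on the counter. The cell-counting kit goes into the tray with the round and the oblong nest: stand the small amber bottle in the round nest and the tally counter in the oblong nest; the microscope service kit goes into the tray with the round and the square nest: stand the black objective can in the round nest and the bulb carton in the square nest. Do not tip anything over on the way; at the end all four stand upright on the floors of their nests, released.

Things in the scene. Friction and masses are not known exactly. Their poses are not given: they have to be found in the camera images.
- small_bottle_centre (a point): Small amber bottle with a black screw cap, standing: body 33 mm across up to 60 mm high, then a shoulder and a cap 20 mm across; 78 mm high overall. The point is on its axis, 39 mm above its underside. Its z axis points up. A bigger amber bottle (53 mm across, 120 mm high) on the counter is not part of the job.
- counter_centre (a point): Light grey hand tally counter standing on its foot, 60 mm high, outline 26 mm (x) by 52 mm (y). Hold its upright round drum, 44 mm across, by the two flat faces 22 mm apart that look along +x and -x. A thumb lever is on top. The point is the drum's centre, 30 mm above the underside; the outline reaches 22 mm from it to +y and 30 mm (a small knob) to -y. Its z axis points up.
- can_centre (a point): Black round screw can for an objective, standing, 41 mm across and 66 mm high. The point is on its axis, half-way up (33 mm). Its z axis points up.
- carton_centre (a point): Brown cardboard bulb carton, standing, 42 x 42 mm and 66 mm high. The point is its centre, half-way up (33 mm); x and y are normal to its side faces. Its z axis points up.
- count_tray: White tray fixed flat on the counter, 80 x 146 mm, 18 mm high, steel strips along its short ends. Two dark-floored nests 14 mm deep in its top (floor 4 mm above the counter): one round, 54 mm across, centred at x 0, y +37 mm; the other oblong, 46 mm along x and 66 mm along y, centred at x 0, y -31 mm. Origin: centre of the underside; x along the short side, y along the long side, z up.
- service_tray: White tray fixed flat on the counter, 80 x 146 mm, 18 mm high, steel strips along its short ends. Two dark-floored nests 14 mm deep in its top (floor 4 mm above the counter): one round, 58 mm across, centred at x 0, y +35 mm; the other square, 62 x 62 mm, centred at x 0, y -33 mm. Origin: centre of the underside; x along the short side, y along the long side, z up.
Mind the look-alikes: they are no part of the job. What is shaped like the part that bears small_bottle_centre but blue or purple is not meant.

How it is judged (in metres and radians):
At the end, for the whole second after the job is handed in: Small bottle in the round and tally counter in the oblong nest of one tray, can in the round and carton in the square nest of the other: each centre within 15 mm of its nest's centre along both tray axes, at most 8 mm above its seated height, upright within 0.15 rad (x of small_bottle_centre in the frame of count_tray between -0.015 and 0.015 m and y of small_bottle_centre in the frame of count_tray between 0.022 and 0.052 m and z of small_bottle_centre in the frame of count_tray below 0.051 m and angle between each of small_bottle_centre, counter_centre, can_centre, carton_centre's own z axis and vertical below 0.15 rad and x of counter_centre in the frame of count_tray between -0.015 and 0.015 m and y of counter_centre in the frame of count_tray between -0.046 and -0.016 m and z of counter_centre in the frame of count_tray below 0.042 m and x of can_centre in the frame of service_tray between -0.015 and 0.015 m and y of can_centre in the frame of service_tray between 0.02 and 0.05 m and z of each of can_centre, carton_centre in the frame of service_tray below 0.045 m and x of carton_centre in the frame of service_tray between -0.015 and 0.015 m and y of carton_centre in the frame of service_tray between -0.048 and -0.018 m); the robot touches nothing.
It fails at once if one of the four things is tipped over (angle between any of small_bottle_centre, counter_centre, can_centre, carton_centre's own z axis and vertical above 0.7 rad).
It also fails if it takes over 96 s, if anything falls off the work surface, if the arm or the gripper's body presses on something with over 40 N, if the wrist force passes 120 N, or if a joint passes its speed limit or range.

ROBOT

A 6-joint arm with a two-finger parallel gripper is mounted at the origin on the work surface; the furniture and walls round the work are solid. World frame = base frame: x ahead of the robot, y to its left, z up, the work surface at z = 0. Lengths are in m, angles in degrees, forces in N, time in s.
With the tool pointing down it reaches from about 0.375 to 0.9 m from the base axis. Payload 3.1 kg.
Tool frame: the origin (TCP) lies between the finger pads; the fingertips stand 11 mm ahead of it and the grasp point (between the pads) lies 8 mm behind it; z points along the fingers, y is the line along which they close (so a half turn about z gives the same grasp; the last joint's range is limited). The gripper opens to 87 mm and grips with 3 to 60 N. Pads are 19 mm wide; open, the fingers measure 117 mm over their backs; the gripper's body (75 mm by 190 mm) begins 51 mm behind the grasp point.
Start: joints at [-75.143, 30.224, 82.088, -0, 67.689, -10.227], TCP at [0.265, -0.566, 0.234] pointing down, gripper open.
Joint ranges: [-176.69, 176.69], [-43.24, 126.21], [12.49, 139.97], [-82, 262], [0, 151.66], [-163.58, 163.58]. Speed limits (degrees/s): [159.86, 159.86, 180, 180, 180, 180].

INTERFACE

Orientations are given as a 3x3 rotation matrix whose columns are the frame's x, y, z axes.
In Python, from rig import bot, viewer, workorder, nets gives the robot as it stands. The module is installed in compiled form; this text tells all that it offers.
- The arm moves only by the tool move_arm, never from a script. Its argument "increments" is a list of rows, each a list of 7 numbers: the shift along the tool's x, y, z normalised to -1 to 1, where 1 is 0.3 m, then the turn, a rotation vector about the tool's x, y, z normalised to -1 to 1, where 1 is pi rad, then the opening, from 0 (shut) to 1 (fully open). In form: [[tx, ty, tz, wx, wy, wz, grip], ...]. A call has 1 to 10 rows; each row is the pose to reach, as a shift and turn from the pose commanded when the call began, along the tool's axes at that moment, turning the shorter way round; what a row does not reach only later rows make up. A row lasts 1/12 s, in which the tool goes at most 41.7 mm and 7.16 degrees, less where a joint would pass 70% of its speed; a pose out of reach is approached as far as the arm can. A call with a number of a shift or a turn outside -1 to 1 is refused whole. A call with a gripper value outside its range is refused whole. The fingers move at their own pace and stop on an object; the grip force is fixed at half the most. Time passes only in rows, so rows that repeat a pose let the fingers close. It gives the time, the measured TCP pose, the force, the opening and the grip force at its end, in the units of the state.
- bot.read_state(): the state, without advancing time (a new reading comes with each control period).
- viewer.capture(name): name is "scene" or "top"; returns a dict with "image" (480x640x3 uint8, blue, green, red), "K" (3x3 intrinsics, pixels), "dist" ([k1, k2, p1, p2, k3] as OpenCV has them; the pictures are not rectified), "eye" and "orientation" of the camera in the world. Camera axes: x right, y up, looking along -z (the intrinsics and any distortion apply to the point x, -y, -z); pixel columns grow to the right and rows downward; lengths in m; the calibration is good to about 2 mm. A picture is of the moment at which its call begins. There is no depth.
- workorder.hand_in(): hands the job in; it is judged then, once.
Trained networks look in the newest picture that a camera, given by its name, has taken for a name from the list of things; names that differ only in an ending like _2 or _b are one class to them, and where a whole thing is asked for, a point or a joint stands for the part that bears it (a point fixed in the world has none). Each returns a list of dicts, best first, with "conf" (0 to 1); they miss things now and then, are a little off and sometimes report something else, mostly with a low value. They report only what shows in the picture. A call takes as long as a camera call. They do not tell look-alikes from the thing itself.
- nets.find_in(camera, thing): "location" ([column, row] in pixels, amid what is visible of it).
The state is a dict: "time_s": time; "joint_positions": joint angles; "qvel": joint speeds; "tau": joint torques, N m; "position": TCP position; "tcp_rot": TCP orientation; "force": force on the tool from outside, world axes, zero at the start; "moment": the same for the moment, N m; "opening": opening from 0.0 (shut) to 1.0 (fully open); "grasp_force": force on a finger pad.
Only numpy, scipy, OpenCV 4.12 (cv2) and the standard library are available. Lean on these libraries where they do the work, as an engineer would, in place of code of your own. Each camera call takes 0.05 s, during which the arm holds its last target. There are 200 camera calls.

## Working session

There is one attempt and no reset: what is moved stays moved. The work goes in short steps, Python scripts to look and compute and a tool call to move; the robot and the scene stay as the last step left them, time stands still between calls to the robot, and variables do not carry over. Pictures are saved under pics/ and viewed, at most 14 in all, crops included, and the job is handed in when it is done.

Besides the shell and the picture viewer there is one more tool, called after ">>>" as name(argument=value, ...) on one line, values as JSON. move_arm: Moves the arm, as the interface text tells. Its arguments: {"type":"object","properties":{"increments":{"type":"array"}},"required":["increments"]}

```bash
mkdir -p pics; python3 - <<'E'
from rig import bot, viewer, nets
import cv2, pickle
s=bot.read_state(); print(s)
for c in ("scene","top"):
    d=viewer.capture(c); cv2.imwrite(f"pics/{c}0.png",d["image"]); pickle.dump(d,open(f"{c}0.pkl","wb"))
    print(c,d["K"],d["dist"],d["eye"],d["orientation"])
    for t in ("small_bottle_centre","counter_centre","can_centre","carton_centre","count_tray","service_tray"):
        print(t,[(r["location"],round(r["conf"],2)) for r in nets.find_in(c,t)])
E
```

```text
{'time_s': 0.0, 'joint_positions': array([-7.51435363e+01,  3.02799616e+01,  8.21578664e+01,  4.54820484e-04,
        6.76881343e+01, -1.02274874e+01]), 'qvel': array([-0.06297263,  0.010921  , -0.01063123,  0.00916088, -0.02492928,
       -0.02804984]), 'tau': array([-1.30293383e-04, -4.40041959e+01, -1.76596624e+01,  6.34090765e-02,
        5.82580583e-02, -1.63943096e-04]), 'position': array([ 0.26480565, -0.56533637,  0.23255271]), 'tcp_rot': array([[ 9.05688976e-01,  4.23942412e-01, -5.56582059e-04],
       [ 4.23942591e-01, -9.05686566e-01,  2.12684612e-03],
       [ 3.97571381e-04, -2.16221993e-03, -9.99997583e-01]]), 'force': array([0.79840783, 0.49217628, 0.92054271]), 'moment': array([-0.01749464, -0.03510938, -0.02551516]), 'grasp_force': 0.0, 'opening': 1.0021563738706596}
scene [[472.71316941   0.         320.22425154]
 [  0.         472.71316941 240.02859422]
 [  0.           0.           1.        ]] [-0.09495616  0.          0.          0.          0.        ] [0.87646664 0.05192523 0.80730724] [[-0.55692947 -0.72970614  0.39668441]
 [ 0.83050142 -0.49493017  0.255561
[... 298 characters left out ...]
y [([348.9, 214.7], 0.66), ([248.7, 246.7], 0.57)]
top [[482.92337123   0.         317.29010997]
 [  0.         482.92337123 248.79193482]
 [  0.           0.           1.        ]] [0.00304625 0.         0.         0.         0.        ] [ 0.48880713 -0.16125004  0.91339941] [[ 0.01786714  0.99605627 -0.08690609]
 [-0.99953985  0.0199251   0.0228707 ]
 [ 0.02451212  0.08645746  0.99595395]]
small_bottle_centre [([220.0, 179.5], 0.85), ([211.1, 218.4], 0.81), ([326.7, 245.5], 0.73)]
counter_centre [([370.8, 225.0], 0.69)]
can_centre [([410.3, 227.6], 0.57), ([324.6, 245.2], 0.22)]
carton_centre [([280.6, 239.0], 0.76)]
count_tray [([384.9, 313.4], 0.56)]
service_tray [([305.5, 315.6], 0.64)]
```

View pics/scene0.png

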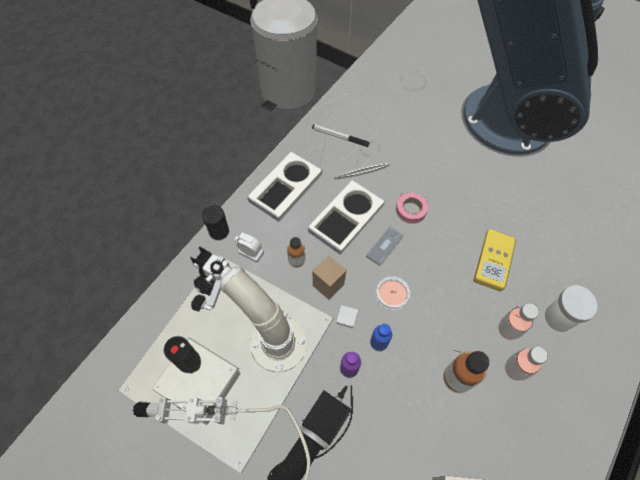

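View pics/top0.png

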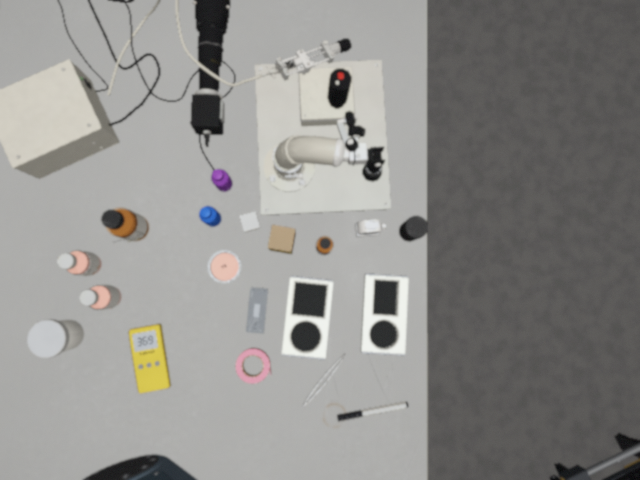

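```bash
cat > h.py <<'E'
import numpy as np, cv2, pickle
def ray(d,px):
    p=cv2.undistortPoints(np.array([[px]],float),d["K"],d["dist"])[0,0]
    v=d["orientation"]@np.array([p[0],-p[1],-1]); return np.array(d["eye"]),v/np.linalg.norm(v)
def atz(d,px,z):
    o,v=ray(d,px); return o+v*(z-o[2])/v[2]
def tri(d1,p1,d2,p2):
    o1,v1=ray(d1,p1);o2,v2=ray(d2,p2)
    t=np.linalg.lstsq(np.c_[v1,-v2],o2-o1,rcond=None)[0]
    a,b=o1+t[0]*v1,o2+t[1]*v2; return (a+b)/2,np.linalg.norm(a-b)
def proj(d,P):
    q=np.array(d["orientation"]).T@(np.array(P)-d["eye"]); q=q*[1,-1,-1]
    return cv2.projectPoints(q.reshape(1,1,3),np.zeros(3),np.zeros(3),d["K"],d["dist"])[0][0,0]
def load(c): return pickle.load(open(c+".pkl","rb"))
E
python3 - <<'E'
from h import *
S,T=load("scene0"),load("top0")
for n,a,b in [("bottle",(294.2,252.9),(326.7,245.5)),("counter",(250.8,244.2),(370.8,225)),("can",(214,221.7),(410.3,227.6)),("carton",(328.6,276.4),(280.6,239)),("ctray",(286,184),(384.9,313.4)),("stray",(348.9,214.7),(305.5,315.6))]:
    print(n,tri(S,a,T,b))
cv2.imwrite("pics/tc.png",cv2.resize(T["image"][205:365,260:440],None,fx=3.75*1.1,fy=3.75,interpolation=cv2.INTER_CUBIC)) if 0 else cv2.imwrite("pics/tc.png",cv2.resize(T["image"][210:360,240:440],None,fx=4,fy=4,interpolation=cv2.INTER_CUBIC))
cv2.imwrite("pics/sc.png",cv2.resize(S["image"][150:300,200:400],None,fx=4,fy=4,interpolation=cv2.INTER_CUBIC))
E
```

```text
bottle (array([ 0.57319573, -0.19950083,  0.02380362]), np.float64(0.0011713994319370842))
counter (array([ 0.60959373, -0.27615912,  0.0350144 ]), np.float64(0.0066442664998948575))
can (array([ 0.60950086, -0.35419487,  0.04038393]), np.float64(0.007685684498637853))
carton (array([ 0.58249211, -0.11599029,  0.03966594]), np.float64(0.003776714498768042))
ctray (array([ 0.44919401, -0.30983416,  0.00989589]), np.float64(0.0006805904505017397))
stray (array([ 0.44310363, -0.16213482,  0.01738702]), np.float64(0.00046442533107142546))
```

View pics/tc.png

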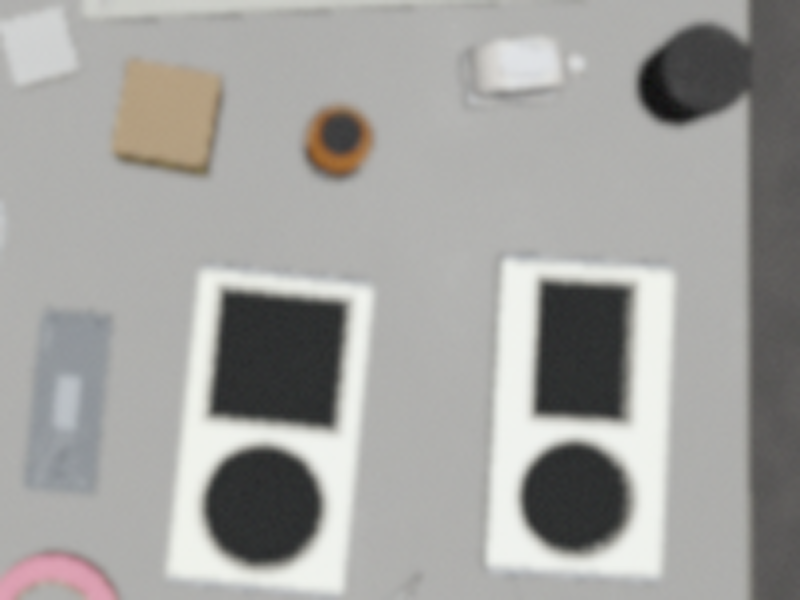

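View pics/sc.png

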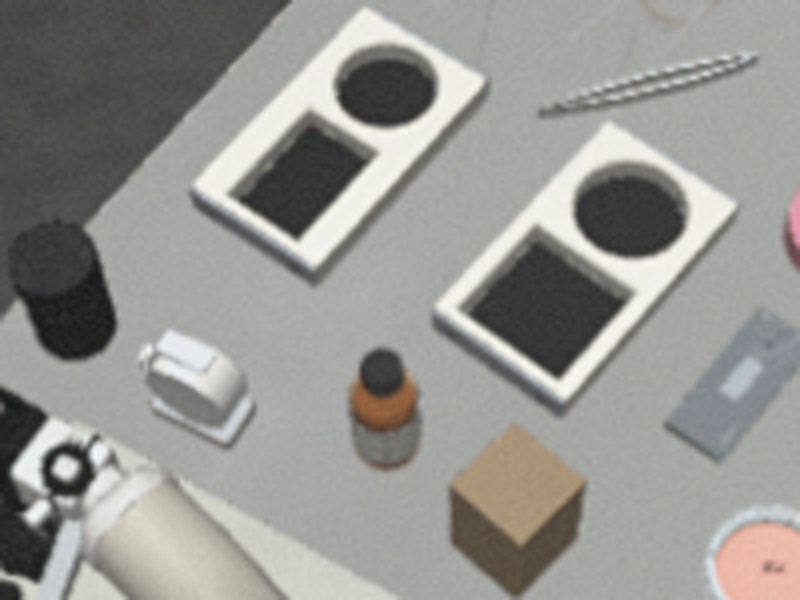

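```bash
python3 - <<'E'
from h import *
S,T=load("scene0"),load("top0")
np.set_printoptions(precision=4,suppress=True)
ct=lambda u,v:((u+.5)/4-.5+240,(v+.5)/4-.5+210)
cs=lambda u,v:((u+.5)/4-.5+200,(v+.5)/4-.5+150)
for n,a,b in [("cap",(381,364),(342,133)),("cantop",(55,258),(706,68)),
 ("carTop far-y?",(518,484),(168,112)),
 ("lever",(183,350),(528,63)),("knob",(148,356),(577,62))]:
    print(n,*tri(S,cs(*a),T,ct(*b)))
for n,l in [("count",[((365,8),(662,577)),((488,80),(487,567)),((316,270),(503,257)),((193,188),(676,270))]),
            ("service",[((610,122),(344,592)),((738,205),(166,575)),((565,400),(200,268)),((436,305),(374,287))]),
            ("carton",[((516,425),(208,165)),((585,484),(115,152)),((520,541),(128,60)),((451,487),(220,73))])]:
    P=[tri(S,cs(*a),T,ct(*b)) for a,b in l]
    for p in P: print(n,*p)
    c=np.mean([p[0] for p in P],0); P=[p[0] for p in P]
    print("centre",c,"edges",[np.linalg.norm(P[i]-P[(i+1)%4]) for i in range(4)],"yaw of long",np.degrees(np.arctan2(*((P[0]+P[1]-P[2]-P[3])[[1,0]]))))
# nests by darkness in top
g=cv2.cvtColor(T["image"],cv2.COLOR_BGR2GRAY)
m=((g<110)*255).astype('uint8'); m[:270]=0;m[365:]=0;m[:,:280]=0;m[:,415:]=0
n,_,st,ce=cv2.connectedComponentsWithStats(m)
for i in range(1,n):
    if st[i,4]>300: print(st[i],ce[i],atz(T,ce[i],.012))
# little robot bits, full px
for a,b in [((215,268),(374,163)),((245,290),(315,150)),((180,345),(340,80)),((200,250),(374,150))]: print("bot",*tri(S,a,T,b))
E
```

```text
cap [ 0.573  -0.1949  0.0766] 0.002334104690134165
cantop [ 0.6067 -0.3571  0.0621] 0.0011348654715539572
carTop far-y? [ 0.5819 -0.1177  0.0615] 0.0008868711248668256
lever [ 0.6088 -0.2793  0.0564] 0.003877950200993994
knob [ 0.6123 -0.3039  0.0308] 0.00020541767088731074
count [ 0.3763 -0.3483  0.0122] 0.0015118737067394711
count [ 0.3799 -0.2672  0.0138] 0.0016835462024596241
count [ 0.5225 -0.2731  0.0135] 0.0013880863980785779
count [ 0.5177 -0.3543  0.0113] 0.0002778605046646945
centre [ 0.4491 -0.3107  0.0127] edges [np.float64(0.08122875501637046), np.float64(0.14273433430773783), np.float64(0.08129368563285833), np.float64(0.1415362102477719)] yaw of long 177.59461210217736
service [ 0.3674 -0.201   0.0144] 0.000632553798832776
service [ 0.3745 -0.1203  0.0158] 0.0024802129268140347
service [ 0.515  -0.1327  0.016 ] 0.0027783472446086133
service [ 0.5072 -0.2127  0.0163] 0.0008961181113463673
centre [ 0.441  -0.1667  0.0156] edges [np.float64(0.0810931359377117), np.float64(0.141015069372335), np.float64(0.0803824438540557), np.float64(0.14029001818781198)] yaw of long 175.
[... 213 characters left out ...]
0.001161411409859082
centre [ 0.5817 -0.1176  0.0615] edges [np.float64(0.041163230645308184), np.float64(0.04192569954481011), np.float64(0.04027332894938335), np.float64(0.041704377900939636)] yaw of long 172.02889444367514
[374 281  23  34 714] [384.9832 297.2045] [ 0.4794 -0.3098  0.012 ]
[293 283  33  34 946] [309.1617 299.3055] [ 0.473  -0.1685  0.012 ]
[371 321  26  27 551] [383.3721 333.9946] [ 0.4116 -0.3072  0.012 ]
[291 322  29  29 655] [305.2015 336.0672] [ 0.4055 -0.1625  0.012 ]
bot [ 0.7041 -0.2686  0.1099] 0.011569553807863743
bot [ 0.7148 -0.176   0.1617] 0.00953792004907242
bot [ 0.8337 -0.2105  0.149 ] 0.001506518094164735
bot [ 0.7091 -0.265   0.184 ] 0.004474008991514988
```

```bash
python3 - <<'E'
from h import *
S,T=load("scene0"),load("top0")
a=cv2.resize(S["image"][225:325,170:300],None,fx=6,fy=6,interpolation=cv2.INTER_CUBIC)
b=cv2.resize(T["image"][105:245,320:425],None,fx=4.2,fy=4.2,interpolation=cv2.INTER_CUBIC)
cv2.imwrite("pics/la.png",a);cv2.imwrite("pics/lb.png",b)
E
```

```text
(no output)
```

View pics/la.png

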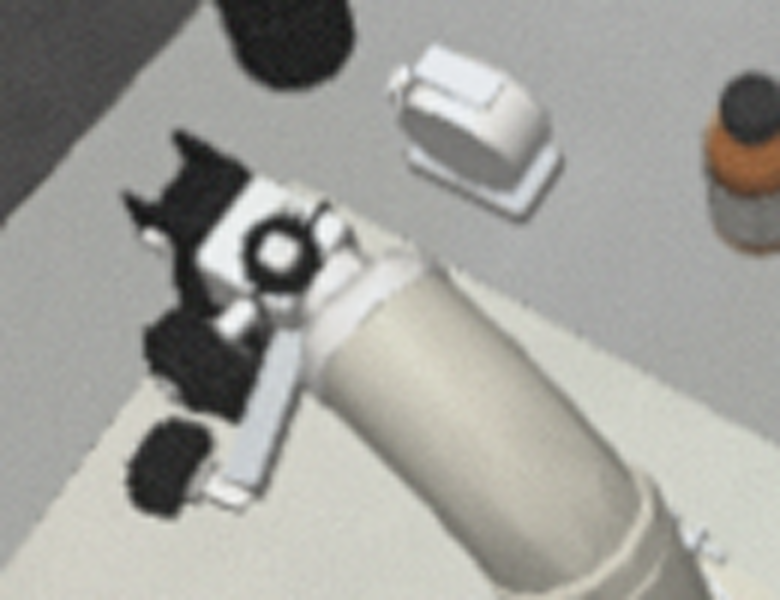

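View pics/lb.png

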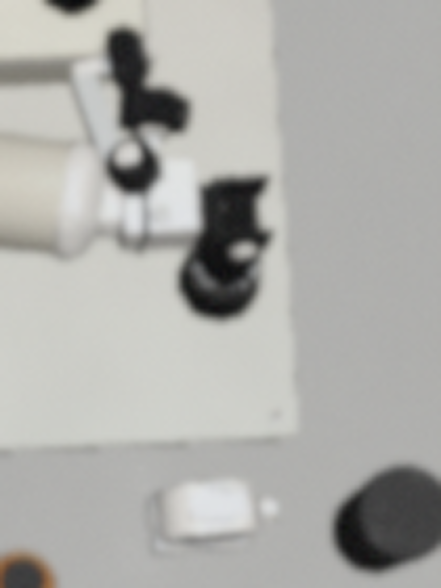

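```bash
cat > go.py <<'E'
# usage: go.py x y z az [lean_deg]  -> normalised increment from present pose (az = azimuth of tool x; lean about tool y)
import sys
from h import *
from rig import bot
from scipy.spatial.transform import Rotation as R
np.set_printoptions(precision=4,suppress=True)
def inc(x,y,z,az,lean=0,s=None):
    s=s or bot.read_state()
    R0=np.array(s["tcp_rot"]); Rt=(R.from_euler('z',az,degrees=True)*R.from_euler('x',180,degrees=True)*R.from_euler('y',lean,degrees=True)).as_matrix()
    return np.r_[R0.T@(np.array([x,y,z])-s["position"])/.3, R.from_matrix(R0.T@Rt).as_rotvec()/np.pi]
if __name__=="__main__":
    v=list(map(float,sys.argv[1:]))
    s=bot.read_state(); print("at",s["position"],"az",np.degrees(np.arctan2(s["tcp_rot"][1,0],s["tcp_rot"][0,0])),"t",s["time_s"])
    k=5 if len(v)%5==0 else 4
    for i in range(0,len(v),k): print(v[i:i+k],inc(*v[i:i+k]))
E
python3 go.py .573 -.196 .2 0
```

```text
at [ 0.265  -0.566   0.2336] az 25.084788119610494 t 0.7
[0.573, -0.196, 0.2, 0.0] [ 1.4527 -0.6818  0.1119  0.      0.      0.1394]
```

>>> move_arm(increments=[[0.9,-0.42,0.0,0,0,0.139,1],[0.9,-0.42,0.0,0,0,0.139,1],[0.9,-0.42,0.0,0,0,0.139,1],[0.9,-0.42,0.0,0,0,0.139,1],[0.9,-0.42,0.0,0,0,0.139,1],[0.9,-0.42,0.0,0,0,0.139,1],[0.9,-0.42,0.0,0,0,0.139,1],[0.9,-0.42,0.0,0,0,0.139,1]])

```text
time_s: 1.37
position: [0.4591, -0.332, 0.2337]
tcp_rot: [[1.0, 0.006, 0.001], [0.006, -1.0, 0.003], [0.001, -0.003, -1.0]]
force: [-0.0, -0.9, 0.2]
opening: 0.999
grasp_force: 0.0
```

```bash
python3 go.py .573 -.196 .2 0
```

```text
at [ 0.4591 -0.332   0.2337] az 0.35780245135925165 t 1.3667
[0.573, -0.196, 0.2, 0.0] [ 0.3824 -0.4508  0.1142 -0.0009 -0.0004  0.002 ]
```

>>> move_arm(increments=[[0.38,-0.45,0.11,0,0,0,1],[0.38,-0.45,0.11,0,0,0,1],[0.38,-0.45,0.11,0,0,0,1],[0.38,-0.45,0.11,0,0,0,1],[0.38,-0.45,0.11,0,0,0,1],[0.38,-0.45,0.11,0,0,0,1],[0.38,-0.45,0.11,0,0,0,1]])

```text
time_s: 1.95
position: [0.5699, -0.2024, 0.2003]
tcp_rot: [[1.0, 0.003, -0.001], [0.003, -1.0, -0.001], [-0.001, 0.001, -1.0]]
force: [0.3, 0.0, 0.2]
opening: 0.996
grasp_force: 0.0
```

```bash
python3 go.py .573 -.196 .035 0; python3 - <<'E'
from rig import viewer
import cv2,numpy as np
a=viewer.capture("scene")["image"];b=viewer.capture("top")["image"]
cv2.imwrite("pics/g1.png",np.hstack([a[100:450,100:500],b[50:400,200:600]]))
E
```

```text
at [ 0.5699 -0.2024  0.2003] az 0.16906825584561674 t 1.95
[0.573, -0.196, 0.035, 0.0] [ 0.011  -0.0215  0.5511  0.0002  0.0003  0.0009]
```

View pics/g1.png

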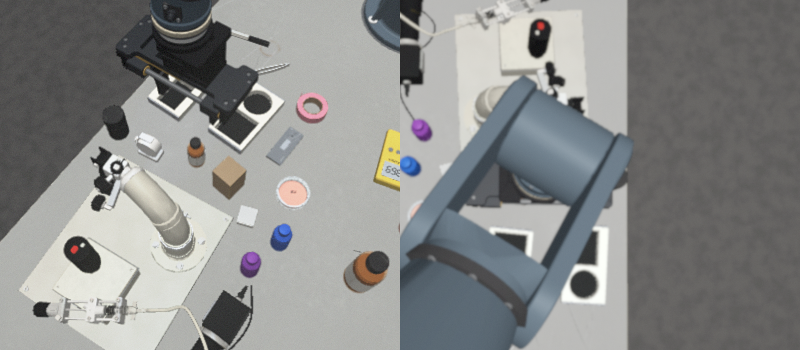

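>>> move_arm(increments=[[0.011,-0.018,0.1,0,0,0,1],[0.011,-0.018,0.22,0,0,0,1],[0.011,-0.018,0.34,0,0,0,1],[0.011,-0.018,0.43,0,0,0,1],[0.011,-0.018,0.5,0,0,0,1],[0.011,-0.018,0.54,0,0,0,0.7],[0.011,-0.018,0.55,0,0,0,0.5],[0.011,-0.018,0.55,0,0,0,0.4],[0.011,-0.018,0.55,0,0,0,0.2],[0.011,-0.018,0.55,0,0,0,0.2]])

```text
time_s: 2.88
position: [0.5743, -0.1979, 0.0373]
tcp_rot: [[1.0, 0.001, 0.003], [0.001, -1.0, -0.002], [0.003, 0.002, -1.0]]
force: [0.7, 0.1, -0.7]
opening: 0.704
grasp_force: 0.0
```

>>> move_arm(increments=[[0,0,0,0,0,0,0.2],[0,0,0,0,0,0,0.1],[0,0,0,0,0,0,0.1],[0,0,0,0,0,0,0.1]])

```text
time_s: 3.22
position: [0.5735, -0.1969, 0.0361]
tcp_rot: [[1.0, 0.001, 0.001], [0.001, -1.0, -0.0], [0.001, 0.0, -1.0]]
force: [0.0, 0.4, 0.1]
opening: 0.402
grasp_force: 0.2
```

```bash
python3 go.py .573 -.196 .14 0 .412 -.308 .14 -2 .412 -.308 .041 -2
```

```text
at [ 0.5735 -0.1969  0.0361] az 0.07865162456845776 t 3.2167
[0.573, -0.196, 0.14, 0.0] [-0.0015 -0.0029 -0.3464  0.0001 -0.0002  0.0004]
[0.412, -0.308, 0.14, -2.0] [-0.5387  0.3697 -0.3466  0.0001 -0.0003  0.0115]
[0.412, -0.308, 0.041, -2.0] [-0.5389  0.3696 -0.0166  0.0001 -0.0003  0.0115]
```

>>> move_arm(increments=[[0,0,0,0,0,0,0.1],[0,0,0,0,0,0,0.1],[0,0,0,0,0,0,0.1],[0,0,-0.05,0,0,0,0.1],[0,0,-0.13,0,0,0,0.1],[0,0,-0.23,0,0,0,0.1],[0,0,-0.33,0,0,0,0.1],[-0.06,0.04,-0.35,0,0,0,0.1],[-0.14,0.1,-0.35,0,0,0,0.1],[-0.22,0.15,-0.35,0,0,0,0.1]])

```text
time_s: 4.05
position: [0.5075, -0.2427, 0.1415]
tcp_rot: [[1.0, 0.003, 0.002], [0.003, -1.0, -0.002], [0.002, 0.002, -1.0]]
force: [0.3, -0.2, -0.6]
opening: 0.359
grasp_force: 30.0
```

```bash
python3 go.py .412 -.308 .14 -2 .412 -.308 .043 -2
```

```text
at [ 0.5075 -0.2427  0.1415] az 0.17742965478806272 t 4.05
[0.412, -0.308, 0.14, -2.0] [-0.3191  0.2166  0.0047  0.0007 -0.0007  0.0121]
[0.412, -0.308, 0.043, -2.0] [-0.3198  0.2159  0.3281  0.0007 -0.0007  0.0121]
```

>>> move_arm(increments=[[-0.09,0.06,0,0,0,0,0.1],[-0.17,0.12,0,0,0,0,0.1],[-0.25,0.17,0,0,0,0.01,0.1],[-0.3,0.2,0,0,0,0.012,0.1],[-0.315,0.213,0,0,0,0.012,0.1],[-0.315,0.213,0.05,0,0,0.012,0.1],[-0.315,0.213,0.12,0,0,0.012,0.1],[-0.315,0.213,0.19,0,0,0.012,0.1],[-0.315,0.213,0.23,0,0,0.012,0.1],[-0.315,0.213,0.23,0,0,0.012,0.1]])

```text
time_s: 4.88
position: [0.4122, -0.3044, 0.0691]
tcp_rot: [[0.999, -0.036, -0.003], [-0.036, -0.999, 0.004], [-0.003, -0.004, -1.0]]
force: [-0.1, 0.1, -0.1]
opening: 0.355
grasp_force: 30.0
```

```bash
python3 go.py .412 -.308 .041 -2
```

```text
at [ 0.4122 -0.3044  0.0691] az -2.063655579779612 t 4.8833
[0.412, -0.308, 0.041, -2.0] [-0.0001  0.0123  0.0937 -0.0012  0.0011 -0.0004]
```

>>> move_arm(increments=[[0,0.012,0.03,0,0,0,0.1],[0,0.012,0.06,0,0,0,0.1],[0,0.012,0.08,0,0,0,0.1],[0,0.012,0.094,0,0,0,0.1],[0,0.012,0.094,0,0,0,0.1],[0,0.012,0.094,0,0,0,0.1]])

```text
time_s: 5.38
position: [0.4128, -0.3095, 0.0433]
tcp_rot: [[0.999, -0.037, -0.0], [-0.037, -0.999, 0.0], [-0.0, -0.0, -1.0]]
force: [-0.1, 0.3, 0.0]
opening: 0.359
grasp_force: 30.0
```

>>> move_arm(increments=[[0,0,0,0,0,0,0.45],[0,0,0,0,0,0,0.6],[0,0,0,0,0,0,0.7],[0,0,0,0,0,0,0.8],[0,0,-0.03,0,0,0,0.8],[0,0,-0.1,0,0,0,0.8],[0,0,-0.2,0,0,0,0.8],[0,0,-0.32,0,0,0,0.8],[0,0,-0.4,0,0,0,1],[0,0,-0.4,0,0,0,1]])

```text
time_s: 6.22
position: [0.4151, -0.3121, 0.1689]
tcp_rot: [[0.999, -0.036, 0.008], [-0.036, -0.999, -0.009], [0.008, 0.008, -1.0]]
force: [0.6, -0.3, 1.1]
opening: 0.875
grasp_force: 0.0
```

```bash
python3 go.py .607 -.357 .16 0 .607 -.357 .035 0
```

```text
at [ 0.4151 -0.3121  0.1689] az -2.080523384092689 t 6.2167
[0.607, -0.357, 0.16, 0.0] [ 0.6443  0.1262  0.0359  0.0027 -0.0025 -0.0116]
[0.607, -0.357, 0.035, 0.0] [ 0.6411  0.1227  0.4525  0.0027 -0.0025 -0.0116]
```

```bash
python3 go.py .607 -.357 .16 45 .607 -.357 .035 45
```

```text
at [ 0.4151 -0.3121  0.1689] az -2.080523384092689 t 6.2167
[0.607, -0.357, 0.16, 45.0] [ 0.6443  0.1262  0.0359  0.0035 -0.0013 -0.2616]
[0.607, -0.357, 0.035, 45.0] [ 0.6411  0.1227  0.4525  0.0035 -0.0013 -0.2616]
```

>>> move_arm(increments=[[0.1,0.02,0.036,0.0035,0,-0.04,1],[0.22,0.045,0.036,0.0035,0,-0.08,1],[0.34,0.07,0.036,0.0035,0,-0.12,1],[0.46,0.09,0.036,0.0035,0,-0.16,1],[0.56,0.11,0.036,0.0035,0,-0.2,1],[0.62,0.124,0.036,0.0035,0,-0.24,1],[0.644,0.126,0.036,0.0035,0,-0.262,1],[0.644,0.126,0.036,0.0035,0,-0.262,1],[0.644,0.126,0.036,0.0035,0,-0.262,1]])

```text
time_s: 6.97
position: [0.6039, -0.3538, 0.1518]
tcp_rot: [[0.707, 0.707, -0.006], [0.707, -0.707, 0.011], [0.004, -0.012, -1.0]]
force: [-0.8, -1.2, 0.1]
opening: 1.001
grasp_force: 0.0
```

```bash
python3 go.py .607 -.357 .035 45
```

```text
at [ 0.6039 -0.3538  0.1518] az 44.976337167022706 t 6.9667
[0.607, -0.357, 0.035, 45.0] [-0.0018  0.0196  0.389  -0.0038 -0.0012 -0.0001]
```

>>> move_arm(increments=[[0,0,0.06,0,0,0,1],[0,0,0.12,0,0,0,1],[0,0,0.15,0,0,0,1],[0,0,0.15,0,0,0,1],[0,0,0.15,0,0,0,1]])

```text
time_s: 7.38
position: [0.6033, -0.3537, 0.1072]
tcp_rot: [[0.707, 0.707, -0.005], [0.707, -0.707, 0.011], [0.004, -0.012, -1.0]]
force: [0.9, -0.4, -0.5]
opening: 1.001
grasp_force: 0.0
```

```bash
python3 go.py .607 -.357 .035 45
```

```text
at [ 0.6033 -0.3537  0.1072] az 44.98997376127583 t 7.3833
[0.607, -0.357, 0.035, 45.0] [ 0.      0.0193  0.2404 -0.0037 -0.0013 -0.    ]
```

>>> move_arm(increments=[[0,0.019,0.06,-0.0037,-0.0013,0,1],[0,0.019,0.13,-0.0037,-0.0013,0,1],[0,0.019,0.19,-0.0037,-0.0013,0,1],[0,0.019,0.23,-0.0037,-0.0013,0,1],[0,0.019,0.24,-0.0037,-0.0013,0,0.8],[0,0.019,0.24,-0.0037,-0.0013,0,0.6],[0,0.019,0.24,-0.0037,-0.0013,0,0.5],[0,0.019,0.24,-0.0037,-0.0013,0,0.4],[0,0.019,0.24,-0.0037,-0.0013,0,0.3],[0,0.019,0.24,-0.0037,-0.0013,0,0.2]])

```text
time_s: 8.22
position: [0.6086, -0.3577, 0.0367]
tcp_rot: [[0.706, 0.708, 0.003], [0.708, -0.706, -0.002], [0.0, 0.004, -1.0]]
force: [0.0, -0.3, -0.0]
opening: 0.631
grasp_force: 0.0
```

>>> move_arm(increments=[[0,0,0,0,0,0,0.2],[0,0,0,0,0,0,0.2],[0,0,0,0,0,0,0.2],[0,0,0,0,0,0,0.2]])

```text
time_s: 8.55
position: [0.6078, -0.357, 0.0358]
tcp_rot: [[0.706, 0.708, 0.001], [0.708, -0.706, -0.001], [0.0, 0.001, -1.0]]
force: [-1.1, 0.5, 2.9]
opening: 0.465
grasp_force: 30.0
```

```bash
python3 go.py .607 -.357 .16 45 .406 -.163 .16 -5
```

```text
at [ 0.6078 -0.357   0.0358] az 45.06828090593468 t 8.55
[0.607, -0.357, 0.16, 45.0] [-0.0018 -0.0016 -0.4139  0.0004 -0.0001  0.0004]
[0.406, -0.163, 0.16, -5.0] [-0.0172 -0.9326 -0.4151  0.0004 -0.0002  0.2782]
```

>>> move_arm(increments=[[0,0,-0.05,0,0,0,0.2],[0,0,-0.14,0,0,0,0.2],[0,0,-0.25,0,0,0,0.2],[0,0,-0.36,0,0,0,0.2],[0,-0.05,-0.41,0,0,0.02,0.2],[0,-0.13,-0.415,0,0,0.05,0.2],[-0.005,-0.23,-0.415,0,0,0.085,0.2],[-0.007,-0.34,-0.415,0,0,0.12,0.2],[-0.009,-0.45,-0.415,0,0,0.155,0.2],[-0.01,-0.56,-0.415,0,0,0.19,0.2]])

```text
time_s: 9.38
position: [0.4858, -0.2398, 0.1605]
tcp_rot: [[0.983, 0.183, 0.002], [0.183, -0.983, -0.002], [0.002, 0.002, -1.0]]
force: [-0.7, -0.6, -1.9]
opening: 0.468
grasp_force: 30.0
```

```bash
python3 go.py .406 -.163 .16 -5
```

```text
at [ 0.4858 -0.2398  0.1605] az 10.536745758912108 t 9.3833
[0.406, -0.163, 0.16, -5.0] [-0.2146 -0.3002  0.0005  0.0007 -0.0007  0.0863]
```

>>> move_arm(increments=[[-0.06,-0.08,0,0,0,0.03,0.2],[-0.12,-0.17,0,0,0,0.06,0.2],[-0.18,-0.25,0,0,0,0.086,0.2],[-0.215,-0.295,0,0,0,0.086,0.2],[-0.215,-0.298,0.04,0,0,0.086,0.2],[-0.215,-0.298,0.1,0,0,0.086,0.2],[-0.215,-0.298,0.18,0,0,0.086,0.2],[-0.215,-0.298,0.25,0,0,0.086,0.2],[-0.215,-0.298,0.29,0,0,0.086,0.2],[-0.215,-0.298,0.29,0,0,0.086,0.2]])

```text
time_s: 10.22
position: [0.4061, -0.1647, 0.0712]
tcp_rot: [[0.997, -0.081, -0.001], [-0.081, -0.997, 0.001], [-0.001, -0.001, -1.0]]
force: [-0.3, -0.5, -1.4]
opening: 0.463
grasp_force: 30.0
```

```bash
python3 go.py .406 -.163 .041 -5
```

```text
at [ 0.4061 -0.1647  0.0712] az -4.6226250124317 t 10.2167
[0.406, -0.163, 0.041, -5.0] [-0.0008 -0.0057  0.1006 -0.0002  0.0003  0.0021]
```

>>> move_arm(increments=[[0,-0.005,0.03,0,0,0,0.2],[0,-0.005,0.06,0,0,0,0.2],[0,-0.005,0.085,0,0,0,0.2],[0,-0.005,0.098,0,0,0,0.2],[0,-0.005,0.098,0,0,0,0.2],[0,-0.005,0.098,0,0,0,0.2]])

```text
time_s: 10.72
position: [0.407, -0.1637, 0.0431]
tcp_rot: [[0.997, -0.08, 0.001], [-0.08, -0.997, -0.001], [0.002, 0.001, -1.0]]
force: [-0.8, 0.3, -1.2]
opening: 0.462
grasp_force: 30.0
```

>>> move_arm(increments=[[0,0,0,0,0,0,0.6],[0,0,0,0,0,0,0.7],[0,0,0,0,0,0,0.8],[0,0,0,0,0,0,0.8],[0,0,-0.03,0,0,0,0.8],[0,0,-0.1,0,0,0,0.8],[0,0,-0.2,0,0,0,0.8],[0,0,-0.3,0,0,0,1],[0,0,-0.36,0,0,0,1],[0,0,-0.36,0,0,0,1]])

```text
time_s: 11.55
position: [0.4087, -0.1647, 0.1551]
tcp_rot: [[0.997, -0.08, 0.009], [-0.08, -0.997, -0.006], [0.009, 0.006, -1.0]]
force: [-0.1, -0.1, 0.5]
opening: 0.944
grasp_force: 0.0
```

```bash
python3 go.py .5817 -.1177 .14 -8 .5817 -.1177 .035 -8
```

```text
at [ 0.4087 -0.1647  0.1551] az -4.5976896105990965 t 11.55
[0.5817, -0.1177, 0.14, -8.0] [ 0.5618 -0.2028  0.0542  0.0017 -0.0029  0.0189]
[0.5817, -0.1177, 0.035, -8.0] [ 0.5587 -0.2048  0.4042  0.0017 -0.0029  0.0189]
```

>>> move_arm(increments=[[0.1,-0.035,0,0,0,0.019,1],[0.22,-0.08,0,0,0,0.019,1],[0.34,-0.12,0,0,0,0.019,1],[0.45,-0.165,0,0,0,0.019,1],[0.53,-0.195,0,0,0,0.019,1],[0.566,-0.206,0.0,0,0,0.019,1],[0.566,-0.206,0.05,0,0,0.019,1],[0.566,-0.206,0.1,0,0,0.019,1],[0.566,-0.206,0.1,0,0,0.019,1],[0.566,-0.206,0.1,0,0,0.019,1]])

```text
time_s: 12.38
position: [0.5797, -0.1151, 0.1201]
tcp_rot: [[0.99, -0.14, -0.002], [-0.14, -0.99, 0.0], [-0.002, 0.0, -1.0]]
force: [0.9, 0.2, 0.0]
opening: 1.0
grasp_force: 0.0
```

```bash
python3 go.py .5817 -.1177 .035 -8
```

```text
at [ 0.5797 -0.1151  0.1201] az -8.03479535490804 t 12.3833
[0.5817, -0.1177, 0.035, -8.0] [ 0.0084  0.0078  0.2837  0.      0.0006 -0.0002]
```

>>> move_arm(increments=[[0.007,0.007,0.07,0,0,0,1],[0.007,0.007,0.15,0,0,0,1],[0.007,0.007,0.22,0,0,0,1],[0.007,0.007,0.27,0,0,0,0.9],[0.007,0.007,0.283,0,0,0,0.8],[0.007,0.007,0.283,0,0,0,0.65],[0.007,0.007,0.283,0,0,0,0.6],[0.007,0.007,0.283,0,0,0,0.55],[0.007,0.007,0.283,0,0,0,0.5],[0.007,0.007,0.283,0,0,0,0.4]])

```text
time_s: 13.22
position: [0.5836, -0.1183, 0.0375]
tcp_rot: [[0.99, -0.14, 0.003], [-0.14, -0.99, -0.002], [0.004, 0.001, -1.0]]
force: [0.3, 0.2, -0.5]
opening: 0.558
grasp_force: 0.0
```

>>> move_arm(increments=[[0,0,0,0,0,0,0.3],[0,0,0,0,0,0,0.25],[0,0,0,0,0,0,0.2],[0,0,0,0,0,0,0.2]])

```text
time_s: 13.55
position: [0.5833, -0.1182, 0.0372]
tcp_rot: [[0.99, -0.14, 0.003], [-0.14, -0.99, -0.002], [0.003, 0.001, -1.0]]
force: [-0.9, 0.6, 5.9]
opening: 0.479
grasp_force: 30.0
```

```bash
python3 go.py .5817 -.1177 .14 -8 .4735 -.169 .14 -5
```

```text
at [ 0.5833 -0.1182  0.0372] az -8.036210700783004 t 13.55
[0.5817, -0.1177, 0.14, -8.0] [-0.0047 -0.0005 -0.3427  0.0004 -0.0009 -0.0002]
[0.4735, -0.169, 0.14, -5.0] [-0.3379  0.2192 -0.3433  0.0004 -0.0009 -0.0169]
```

>>> move_arm(increments=[[0,0,-0.04,0,0,0,0.2],[0,0,-0.12,0,0,0,0.2],[0,0,-0.22,0,0,0,0.2],[0,0,-0.31,0,0,0,0.2],[-0.04,0.03,-0.345,0,0,0,0.2],[-0.12,0.08,-0.345,0,0,-0.01,0.2],[-0.21,0.14,-0.345,0,0,-0.017,0.2],[-0.29,0.19,-0.345,0,0,-0.017,0.2],[-0.332,0.218,-0.345,0,0,-0.017,0.2],[-0.332,0.218,-0.345,0,0,-0.017,0.2]])

```text
time_s: 14.38
position: [0.4716, -0.1689, 0.1401]
tcp_rot: [[0.996, -0.089, -0.002], [-0.089, -0.996, 0.0], [-0.002, -0.0, -1.0]]
force: [0.4, 0.2, -0.4]
opening: 0.48
grasp_force: 30.0
```

>>> move_arm(increments=[[0,0,0.04,0,0,0,0.2],[0,0,0.1,0,0,0,0.2],[0,0,0.17,0,0,0,0.2],[0,0,0.23,0,0,0,0.2],[0,0,0.23,0,0,0,0.2],[0,0,0.23,0,0,0,0.2]])

```text
time_s: 14.88
position: [0.4754, -0.1684, 0.0704]
tcp_rot: [[0.996, -0.086, 0.0], [-0.086, -0.996, -0.0], [0.0, 0.0, -1.0]]
force: [-0.0, -0.5, 0.6]
opening: 0.485
grasp_force: 30.0
```

```bash
python3 go.py .4735 -.169 .043 -5
```

```text
at [ 0.4754 -0.1684  0.0704] az -4.954375624001789 t 14.8833
[0.4735, -0.169, 0.043, -5.0] [-0.006   0.0024  0.0913  0.0001 -0.0001  0.0003]
```

>>> move_arm(increments=[[-0.004,0.002,0.03,0,0,0,0.2],[-0.004,0.002,0.06,0,0,0,0.2],[-0.004,0.002,0.08,0,0,0,0.2],[-0.004,0.002,0.093,0,0,0,0.2],[-0.004,0.002,0.093,0,0,0,0.2],[-0.004,0.002,0.093,0,0,0,0.2]])

```text
time_s: 15.38
position: [0.4738, -0.1693, 0.0427]
tcp_rot: [[0.996, -0.087, 0.001], [-0.087, -0.996, -0.001], [0.001, 0.001, -1.0]]
force: [0.5, -0.1, -0.0]
opening: 0.48
grasp_force: 30.0
```

>>> move_arm(increments=[[0,0,0,0,0,0,0.6],[0,0,0,0,0,0,0.7],[0,0,0,0,0,0,0.8],[0,0,0,0,0,0,0.8],[0,0,-0.03,0,0,0,0.8],[0,0,-0.1,0,0,0,0.8],[0,0,-0.2,0,0,0,0.8],[0,0,-0.32,0,0,0,1],[0,0,-0.4,0,0,0,1],[0,0,-0.4,0,0,0,1]])

```text
time_s: 16.22
position: [0.4766, -0.1709, 0.1684]
tcp_rot: [[0.996, -0.087, 0.011], [-0.086, -0.996, -0.007], [0.012, 0.006, -1.0]]
force: [0.8, -1.0, -0.5]
opening: 0.943
grasp_force: 0.0
```

>>> move_arm(increments=[[0,0,-0.1,0,0,0,1],[0,0,-0.2,0,0,0,1],[0,0,-0.25,0,0,0,1],[0,0,-0.25,0,0,0,1]])

```text
time_s: 16.55
position: [0.4754, -0.1701, 0.2414]
tcp_rot: [[0.996, -0.087, 0.008], [-0.087, -0.996, -0.005], [0.009, 0.005, -1.0]]
force: [0.9, -0.5, -0.6]
opening: 1.0
grasp_force: 0.0
```

```bash
python3 go.py .55 -.33 .25 90 0 .55 -.33 .25 90 -45 .55 -.33 .25 90 45; python3 - <<'E'
from rig import viewer,bot
print(bot.read_state()["joint_positions"])
import cv2,pickle
d=viewer.capture("scene");cv2.imwrite("pics/s2.png",d["image"])
pickle.dump(d,open("scene2.pkl","wb"))
E
```

```text
at [ 0.4754 -0.1701  0.2414] az -4.965668350197953 t 16.55
[0.55, -0.33, 0.25, 90.0, 0.0] [ 0.2942  0.5095 -0.0239  0.0034 -0.0009 -0.5276]
[0.55, -0.33, 0.25, 90.0, -45.0] [ 0.2942  0.5095 -0.0239 -0.203  -0.1898 -0.4989]
[0.55, -0.33, 0.25, 90.0, 45.0] [ 0.2942  0.5095 -0.0239  0.2092  0.1881 -0.4961]
[-3.23883251e+01  2.01920289e+01  9.89158657e+01 -9.43043017e-03
  6.03364740e+01  6.25830947e+01]
```

View pics/s2.png

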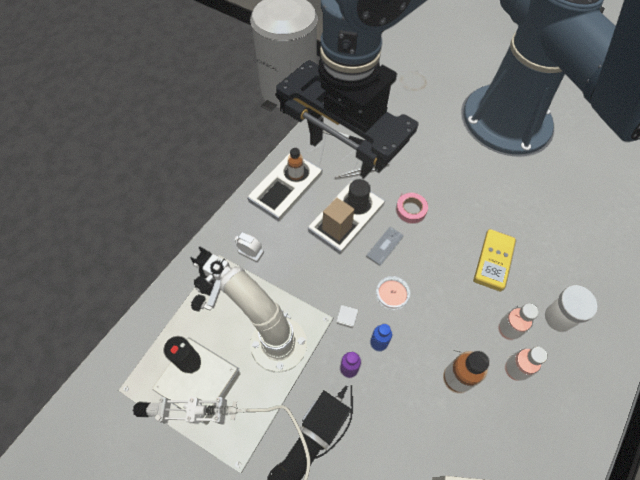

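```bash
python3 go.py .55 -.38 .25 95
```

```text
at [ 0.4742 -0.1695  0.2394] az -4.970756583839879 t 16.6
[0.55, -0.38, 0.25, 95.0] [ 0.3126  0.6772 -0.0319  0.0021 -0.0004 -0.5554]
```

>>> move_arm(increments=[[0.03,0.07,-0.03,0,0,-0.03,1],[0.06,0.14,-0.03,0,0,-0.07,1],[0.09,0.21,-0.03,0,0,-0.11,1],[0.12,0.28,-0.03,0,0,-0.15,1],[0.16,0.35,-0.03,0,0,-0.19,1],[0.2,0.42,-0.03,0,0,-0.23,1],[0.23,0.49,-0.03,0,0,-0.27,1],[0.26,0.56,-0.03,0,0,-0.31,1],[0.29,0.63,-0.03,0,0,-0.35,0.8],[0.31,0.68,-0.03,0,0,-0.39,0.5]])

```text
time_s: 17.43
position: [0.548, -0.3817, 0.2443]
tcp_rot: [[0.42, 0.908, -0.001], [0.908, -0.42, 0.001], [0.0, -0.002, -1.0]]
force: [0.4, 0.2, 0.1]
opening: 0.914
grasp_force: 0.0
```

```bash
python3 go.py .58 -.40 .2 95 55; python3 go.py .55 -.38 .25 95
```

```text
at [ 0.548  -0.3817  0.2443] az 65.1838445453833 t 17.4333
[0.58, -0.4, 0.2, 95.0, 55.0] [-0.0107  0.1225  0.1475  0.079   0.2982 -0.1528]
at [ 0.548  -0.3817  0.2443] az 65.1838445453833 t 17.4333
[0.55, -0.38, 0.25, 95.0] [ 0.0079  0.0035 -0.019  -0.0005 -0.0003 -0.1656]
```

>>> move_arm(increments=[[0,0.01,0.01,0.008,0.03,-0.015,0.5],[0,0.03,0.03,0.016,0.06,-0.031,0.5],[0,0.05,0.05,0.025,0.095,-0.048,0.5],[0,0.07,0.07,0.034,0.13,-0.066,0.5],[0,0.08,0.08,0.043,0.163,-0.083,0.5],[0,0.09,0.1,0.052,0.197,-0.1,0.5],[0,0.1,0.12,0.061,0.23,-0.118,0.5],[0,0.11,0.14,0.07,0.264,-0.135,0.5],[-0.01,0.122,0.147,0.079,0.298,-0.153,0.5],[-0.01,0.122,0.147,0.079,0.298,-0.153,0.5]])

```text
time_s: 18.27
position: [0.5785, -0.3989, 0.1909]
tcp_rot: [[-0.039, 0.997, -0.07], [0.562, 0.08, 0.823], [0.826, -0.007, -0.563]]
force: [-1.2, 0.9, -3.1]
opening: 0.499
grasp_force: 0.0
```

```bash
python3 go.py .611 -.375 .103 95 55; python3 - <<'E'
from rig import bot
s=bot.read_state(); print(s["joint_positions"].round(1)); print(s["tcp_rot"].round(3))
E
```

```text
at [ 0.5785 -0.3989  0.1909] az 93.99322329463776 t 18.2667
[0.611, -0.375, 0.103, 95.0, 55.0] [-0.2017  0.1165  0.223   0.0007 -0.004  -0.0032]
[-54.2  61.2  42.   30.9 124.1 -52.3]
[[-0.039  0.997 -0.07 ]
 [ 0.562  0.08   0.823]
 [ 0.826 -0.007 -0.563]]
```

```bash
python3 go.py .618 -.357 .091 95 55
```

```text
at [ 0.5785 -0.3989  0.1909] az 93.99322329463776 t 18.2667
[0.618, -0.357, 0.091, 95.0, 55.0] [-0.2019  0.1449  0.2933  0.0007 -0.004  -0.0032]
```

>>> move_arm(increments=[[-0.04,0.03,0.06,0,0,0,0.5],[-0.08,0.06,0.12,0,0,0,0.5],[-0.12,0.09,0.18,0,0,0,0.5],[-0.16,0.12,0.24,0,-0.002,-0.002,0.5],[-0.2,0.145,0.29,0,-0.004,-0.003,0.5],[-0.2,0.145,0.29,0,-0.004,-0.003,0.5],[-0.2,0.145,0.29,0,-0.004,-0.003,0.5],[-0.2,0.145,0.29,0,-0.004,-0.003,0.5]])

```text
time_s: 18.93
position: [0.6209, -0.359, 0.1054]
tcp_rot: [[-0.06, 0.996, -0.065], [0.584, 0.088, 0.807], [0.809, 0.01, -0.587]]
force: [-0.1, -0.6, 0.1]
opening: 0.504
grasp_force: 0.0
```

```bash
python3 go.py .611 -.275 .035 95 55; python3 - <<'E'
from rig import viewer
import cv2,numpy as np
a=viewer.capture("scene")["image"];b=viewer.capture("top")["image"]
cv2.imwrite("pics/g2.png",np.hstack([cv2.resize(a[160:340,150:310],None,fx=2.4,fy=2.4),cv2.resize(b[120:300,300:460],None,fx=2.4,fy=2.4)]))
E
```

```text
at [ 0.6209 -0.359   0.1054] az 95.84679007087854 t 18.9333
[0.611, -0.275, 0.035, 95.0, 55.0] [-0.0245 -0.0109  0.3658  0.0018  0.0054  0.0028]
```

View pics/g2.png

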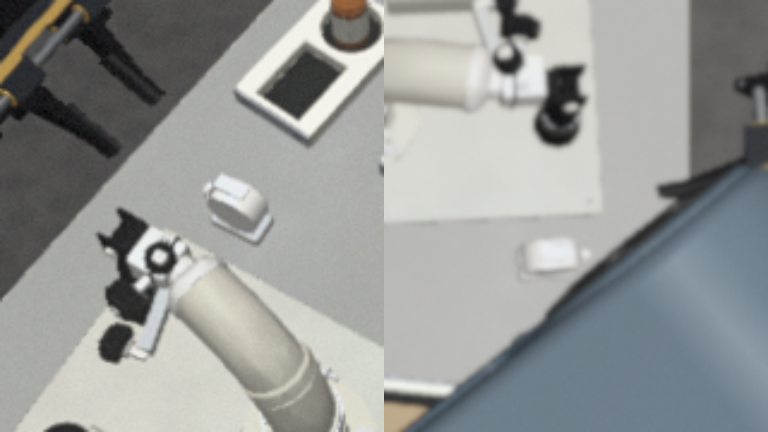

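>>> move_arm(increments=[[-0.024,-0.011,0.03,0.0018,0.005,0.0028,0.5],[-0.024,-0.011,0.08,0.0018,0.005,0.0028,0.5],[-0.024,-0.011,0.14,0.0018,0.005,0.0028,0.5],[-0.024,-0.011,0.2,0.0018,0.005,0.0028,0.5],[-0.024,-0.011,0.25,0.0018,0.005,0.0028,0.5],[-0.024,-0.011,0.25,0.0018,0.005,0.0028,0.5],[-0.024,-0.011,0.25,0.0018,0.005,0.0028,0.5]])

```text
time_s: 19.62
position: [0.6129, -0.3023, 0.054]
tcp_rot: [[-0.049, 0.996, -0.072], [0.57, 0.087, 0.817], [0.82, -0.001, -0.572]]
force: [0.0, 0.4, 0.3]
opening: 0.504
grasp_force: 0.0
```

```bash
python3 go.py .611 -.275 .035 95 55
```

```text
at [ 0.6129 -0.3023  0.054 ] az 94.90620523893419 t 19.6167
[0.611, -0.275, 0.035, 95.0, 55.0] [ 0.0003  0.0017  0.1112 -0.0003 -0.0004 -0.0003]
```

>>> move_arm(increments=[[0,0,0.04,0,0,0,0.5],[0,0,0.08,0,0,0,0.5],[0,0,0.11,0,0,0,0.5],[0,0,0.11,0,0,0,0.5],[0,0,0.11,0,0,0,0.5]])

```text
time_s: 20.03
position: [0.6107, -0.2748, 0.035]
tcp_rot: [[-0.049, 0.996, -0.073], [0.57, 0.088, 0.817], [0.82, -0.001, -0.572]]
force: [0.2, -0.1, 0.6]
opening: 0.501
grasp_force: 0.0
```

```bash
python3 go.py .611 -.275 .035 95 55;python3 - <<'E'
from rig import viewer
import cv2,numpy as np
a=viewer.capture("scene")["image"]
cv2.imwrite("pics/g3.png",cv2.resize(a[200:320,170:330],None,fx=4,fy=4,interpolation=cv2.INTER_CUBIC))
E
```

```text
at [ 0.6107 -0.2748  0.035 ] az 94.95995099618099 t 20.0333
[0.611, -0.275, 0.035, 95.0, 55.0] [-0.0005  0.0009 -0.0008 -0.0004 -0.0004 -0.0001]
```

View pics/g3.png

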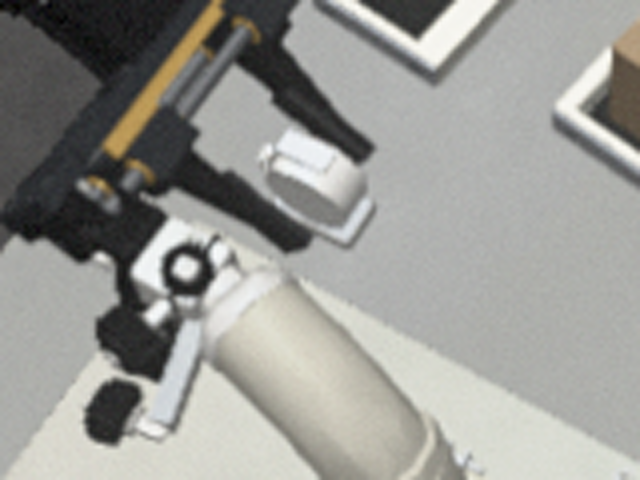

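>>> move_arm(increments=[[0,0,0,0,0,0,0.42],[0,0,0,0,0,0,0.36],[0,0,0,0,0,0,0.32],[0,0,0,0,0,0,0.28],[0,0,0,0,0,0,0.24],[0,0,0,0,0,0,0.2],[0,0,0,0,0,0,0.16],[0,0,0,0,0,0,0.1],[0,0,0,0,0,0,0.1],[0,0,0,0,0,0,0.1]])

```text
time_s: 20.92
position: [0.6109, -0.2758, 0.0355]
tcp_rot: [[-0.05, 0.996, -0.072], [0.571, 0.087, 0.816], [0.819, -0.0, -0.573]]
force: [-1.9, -0.6, 1.9]
opening: 0.246
grasp_force: 30.0
```

```bash
python3 - <<'E'
from go import *
s=bot.read_state(); p=s["position"]; R0=np.array(s["tcp_rot"])
print(p,s["force"],s["opening"])
for d in [(0,0,.015),(-.062,-.012,.015),(-.062,-.012,.0)]: print(d,R0.T@np.array(d)/.3)
E
```

```text
[ 0.6109 -0.2758  0.0355] [-1.8521 -0.5802  1.9214] 0.24596951532490405
(0, 0, 0.015) [ 0.041  -0.     -0.0287]
(-0.062, -0.012, 0.015) [ 0.0284 -0.2094 -0.0465]
(-0.062, -0.012, 0.0) [-0.0125 -0.2094 -0.0178]
```

```bash
python3 - <<'E'
from go import *
s=bot.read_state(); R0=np.array(s["tcp_rot"])
for d in [(0,0,.018),(-.05,-.05,.018),(-.05,-.05,.001)]: print(d,R0.T@np.array(d)/.3)
E
```

```text
(0, 0, 0.018) [ 0.0492 -0.     -0.0344]
(-0.05, -0.05, 0.018) [-0.0377 -0.1806 -0.1585]
(-0.05, -0.05, 0.001) [-0.0841 -0.1806 -0.126 ]
```

>>> move_arm(increments=[[0.025,0,-0.017,0,0,0,0.1],[0.049,0,-0.034,0,0,0,0.1],[0.03,-0.04,-0.06,0,0,0,0.1],[0.0,-0.09,-0.1,0,0,0,0.1],[-0.025,-0.14,-0.14,0,0,0,0.1],[-0.038,-0.18,-0.158,0,0,0,0.1],[-0.038,-0.18,-0.158,0,0,0,0.1],[-0.06,-0.18,-0.143,0,0,0,0.1],[-0.075,-0.18,-0.132,0,0,0,0.1],[-0.075,-0.18,-0.132,0,0,0,0.1]])

```text
time_s: 21.75
position: [0.561, -0.3239, 0.0379]
tcp_rot: [[-0.049, 0.996, -0.073], [0.569, 0.088, 0.817], [0.821, -0.002, -0.572]]
force: [-0.4, 1.0, -0.9]
opening: 0.249
grasp_force: 30.0
```

```bash
python3 - <<'E'
from go import *
s=bot.read_state(); R0=np.array(s["tcp_rot"]);print(s["position"],s["force"])
t=np.array([.561,-.3255,.0365])-s["position"]; print(t,R0.T@t/.3, R0.T@[0,0,-.001/.3])
E
```

```text
[ 0.561  -0.3239  0.0379] [-0.3824  1.0431 -0.8962]
[-0.     -0.0016 -0.0014] [-0.0067 -0.0005 -0.0017] [-0.0027  0.      0.0019]
```

>>> move_arm(increments=[[-0.005,0,0.003,0,0,0,0.1],[-0.005,0,0.003,0,0,0,0.1],[-0.005,0,0.003,0,0,0,0.1],[-0.005,0,0.003,0,0,0,0.3],[-0.005,0,0.003,0,0,0,0.4],[-0.005,0,0.003,0,0,0,0.5],[-0.005,0,0.003,0,0,0,0.5],[-0.005,0,0.003,0,0,0,0.5],[-0.005,0,0.003,0,0,0,0.5]])

```text
time_s: 22.5
position: [0.5611, -0.3258, 0.0381]
tcp_rot: [[-0.05, 0.996, -0.072], [0.571, 0.087, 0.816], [0.819, -0.0, -0.573]]
force: [0.1, 0.2, -0.2]
opening: 0.487
grasp_force: 0.0
```

>>> move_arm(increments=[[0,0,-0.03,0,0,0,0.5],[0,0,-0.1,0,0,0,0.5],[0,0,-0.2,0,0,0,0.5],[0,0,-0.3,0,0,0,0.5],[0,0,-0.4,0,0,0,0.5],[0,0,-0.5,0,0,0,0.5],[0,0,-0.5,0,0,0,0.5],[0,0,-0.5,0,0,0,0.5]])

```text
time_s: 23.17
position: [0.5717, -0.4504, 0.1251]
tcp_rot: [[-0.051, 0.996, -0.069], [0.574, 0.085, 0.814], [0.817, 0.002, -0.576]]
force: [1.8, 0.8, 0.4]
opening: 0.501
grasp_force: 0.0
```

```bash
python3 go.py .561 -.33 .2 95 0;python3 - <<'E'
from rig import viewer,nets
from h import *
d=viewer.capture("scene");e=viewer.capture("top")
pickle.dump(d,open("scene3.pkl","wb"));pickle.dump(e,open("top3.pkl","wb"))
print(nets.find_in("scene","counter_centre"),nets.find_in("top","counter_centre"))
cv2.imwrite("pics/g4.png",cv2.resize(d["image"][150:300,180:380],None,fx=4,fy=4,interpolation=cv2.INTER_CUBIC))
E
```

```text
at [ 0.5717 -0.4504  0.1251] az 95.0587509850689 t 23.1667
[0.561, -0.33, 0.2, 95.0, 0.0] [ 0.4363 -0.0007  0.1851  0.0008 -0.3044 -0.0002]
[{'location': [244.1, 218.2], 'conf': 0.67}, {'location': [294.6, 162.6], 'conf': 0.65}] [{'location': [396.8, 248.4], 'conf': 0.78}]
```

View pics/g4.png

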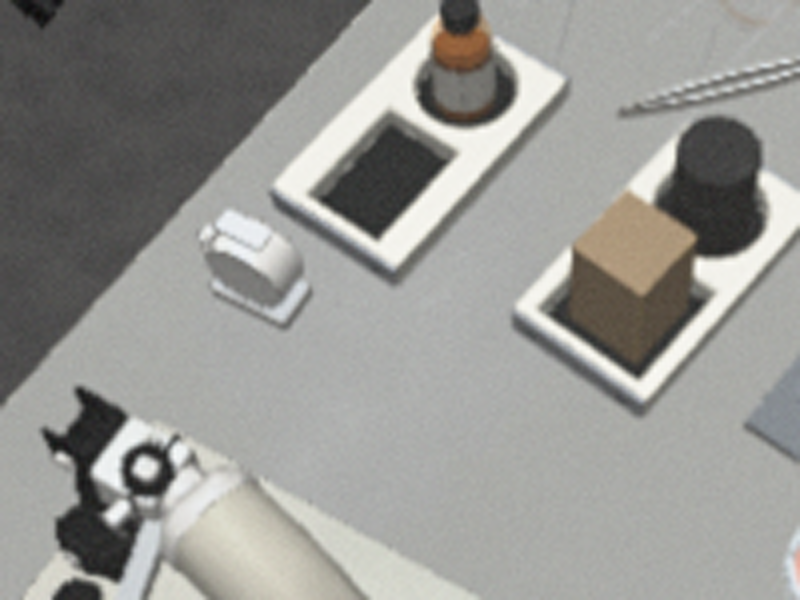

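```bash
python3 - <<'E'
from h import *
print(tri(load("scene3"),(244.1,218.2),load("top3"),(396.8,248.4)))
cs=((205+.5)/4-.5+180,(236+.5)/4-.5+150)
print("knob",atz(load("scene3"),cs,.03), "drum",atz(load("top3"),(396.8,248.4),.035))
E
```

```text
(array([ 0.56832181, -0.32628365,  0.02426723]), np.float64(0.006745206426264451))
knob [ 0.5665958  -0.35507777  0.03      ] drum [ 0.56909366 -0.32722211  0.035     ]
```

>>> move_arm(increments=[[0.05,0,-0.02,0,0,0,0.5],[0.12,0,-0.02,0,-0.035,0,0.5],[0.18,0,0.0,0,-0.07,0,0.5],[0.24,0,0.03,0,-0.105,0,0.5],[0.3,0,0.06,0,-0.14,0,0.5],[0.35,0,0.1,0,-0.18,0,0.5],[0.4,0,0.14,0,-0.215,0,0.5],[0.43,0,0.18,0,-0.25,0,0.5],[0.437,0,0.185,0,-0.285,0,0.5],[0.437,0,0.185,0,-0.305,0,0.5]])

```text
time_s: 24.2
position: [0.561, -0.3232, 0.2022]
tcp_rot: [[-0.091, 0.996, 0.001], [0.996, 0.091, -0.001], [-0.001, 0.001, -1.0]]
force: [0.1, -0.6, -0.5]
opening: 0.502
grasp_force: 0.0
```

>>> move_arm(increments=[[0,0,0,0,0,0,0.5],[0,0,0,0,0,0,0.5],[0,0,0,0,0,0,0.5]])

```text
time_s: 24.45
position: [0.5616, -0.3282, 0.1999]
tcp_rot: [[-0.087, 0.996, 0.0], [0.996, 0.087, 0.003], [0.003, 0.0, -1.0]]
force: [-0.4, -0.6, -0.0]
opening: 0.502
grasp_force: 0.0
```

```bash
python3 go.py .562 -.326 .11 95
```

```text
at [ 0.5616 -0.3282  0.1999] az 95.00064470785402 t 24.45
[0.562, -0.326, 0.11, 95.0] [ 0.0062  0.002   0.2998  0.0001 -0.0009  0.    ]
```

>>> move_arm(increments=[[0.004,0.001,0.1,0,0,0,0.5],[0.004,0.001,0.2,0,0,0,0.5],[0.004,0.001,0.3,0,0,0,0.5],[0.004,0.001,0.38,0,0,0,0.5],[0.004,0.001,0.45,0,0,0,0.5],[0.004,0.001,0.51,0,0,0,0.5],[0.004,0.001,0.55,0,0,0,0.5],[0.004,0.001,0.56,0,0,0,0.5],[0.004,0.001,0.56,0,0,0,0.5],[0.004,0.001,0.56,0,0,0,0.5]])

```text
time_s: 25.28
position: [0.562, -0.3274, 0.032]
tcp_rot: [[-0.086, 0.996, 0.001], [0.996, 0.086, 0.001], [0.001, 0.001, -1.0]]
force: [1.0, -0.2, -0.0]
opening: 0.495
grasp_force: 0.0
```

>>> move_arm(increments=[[0,0,0,0,0,0,0.42],[0,0,0,0,0,0,0.36],[0,0,0,0,0,0,0.32],[0,0,0,0,0,0,0.28],[0,0,0,0,0,0,0.24],[0,0,0,0,0,0,0.2],[0,0,0,0,0,0,0.16],[0,0,0,0,0,0,0.1],[0,0,0,0,0,0,0.1],[0,0,0,0,0,0,0.1]])

```text
time_s: 26.12
position: [0.5617, -0.3264, 0.032]
tcp_rot: [[-0.087, 0.996, 0.0], [0.996, 0.087, 0.002], [0.002, 0.0, -1.0]]
force: [-0.7, 1.1, 4.1]
opening: 0.253
grasp_force: 30.0
```

```bash
python3 go.py .562 -.326 .12 95 .48 -.311 .12 -2.5
```

```text
at [ 0.5617 -0.3264  0.032 ] az 95.01262839927973 t 26.1167
[0.562, -0.326, 0.12, 95.0] [ 0.0017  0.0012 -0.2935  0.0001 -0.0006  0.0001]
[0.48, -0.311, 0.12, -2.5] [ 0.0754 -0.2668 -0.2934 -0.0004 -0.0005  0.5417]
```

>>> move_arm(increments=[[0,0,-0.05,0,0,0,0.1],[0,0,-0.13,0,0,0,0.1],[0,0,-0.23,0,0,0,0.1],[0,-0.04,-0.34,0,0,0,0.1],[0.02,-0.1,-0.42,0,0,0.03,0.1],[0.04,-0.17,-0.45,0,0,0.065,0.1],[0.06,-0.22,-0.45,0,0,0.1,0.1],[0.075,-0.25,-0.45,0,0,0.135,0.1],[0.075,-0.255,-0.45,0,0,0.17,0.1],[0.075,-0.255,-0.45,0,0,0.205,0.1]])

```text
time_s: 26.95
position: [0.482, -0.3103, 0.1662]
tcp_rot: [[0.533, 0.846, -0.002], [0.846, -0.533, 0.003], [0.002, -0.003, -1.0]]
force: [-0.4, -1.1, -1.6]
opening: 0.249
grasp_force: 30.0
```

```bash
python3 go.py .484 -.311 .14 -2.5
```

```text
at [ 0.482  -0.3103  0.1662] az 57.76590324175264 t 26.95
[0.484, -0.311, 0.14, -2.5] [ 0.0014  0.0073  0.0874 -0.0012  0.      0.3348]
```

>>> move_arm(increments=[[0,0,0.0,0,0,0.035,0.1],[0,0,0.01,0,0,0.07,0.1],[0,0,0.02,0,0,0.105,0.1],[0,0,0.04,0,0,0.14,0.1],[0,0,0.06,0,0,0.175,0.1],[0,0,0.08,0,0,0.21,0.1],[0,0,0.08,0,0,0.245,0.1],[0,0,0.08,0,0,0.28,0.1],[0,0,0.08,0,0,0.31,0.1],[0,0,0.08,0,0,0.33,0.1]])

```text
time_s: 27.78
position: [0.483, -0.3106, 0.1418]
tcp_rot: [[1.0, -0.027, -0.001], [-0.027, -1.0, 0.003], [-0.001, -0.003, -1.0]]
force: [0.6, 0.1, -0.3]
opening: 0.251
grasp_force: 30.0
```

>>> move_arm(increments=[[0,0,0,0,0,0,0.1],[0,0,0,0,0,0,0.1],[0,0,0,0,0,0,0.1]])

```text
time_s: 28.03
position: [0.4832, -0.3107, 0.1423]
tcp_rot: [[1.0, -0.021, -0.001], [-0.021, -1.0, 0.002], [-0.001, -0.002, -1.0]]
force: [0.0, -0.3, -1.2]
opening: 0.252
grasp_force: 30.0
```

```bash
python3 go.py .484 -.311 .065 -2.5
```

```text
at [ 0.4832 -0.3107  0.1423] az -1.2093803245095736 t 28.0333
[0.484, -0.311, 0.065, -2.5] [ 0.003   0.0014  0.2576 -0.0007  0.0003  0.0072]
```

>>> move_arm(increments=[[0.002,0.001,0.05,0,0,0.007,0.1],[0.002,0.001,0.12,0,0,0.007,0.1],[0.002,0.001,0.18,0,0,0.007,0.1],[0.002,0.001,0.23,0,0,0.007,0.1],[0.002,0.001,0.27,0,0,0.007,0.1],[0.002,0.001,0.3,0,0,0.007,0.1],[0.002,0.001,0.33,0,0,0.007,0.1],[0.002,0.001,0.35,0,0,0.007,0.1],[0.002,0.001,0.35,0,0,0.007,0.1],[0.002,0.001,0.35,0,0,0.007,0.1]])

```text
time_s: 28.87
position: [0.4841, -0.3111, 0.0376]
tcp_rot: [[0.999, -0.044, -0.0], [-0.044, -0.999, 0.002], [-0.0, -0.002, -1.0]]
force: [0.3, -0.3, -0.8]
opening: 0.252
grasp_force: 30.0
```

```bash
python3 go.py .484 -.311 .037 -2.5;python3 - <<'E'
from rig import viewer
import cv2
d=viewer.capture("scene")
cv2.imwrite("pics/g5.png",cv2.resize(d["image"][140:260,220:380],None,fx=4,fy=4,interpolation=cv2.INTER_CUBIC))
E
```

```text
at [ 0.4841 -0.3111  0.0376] az -2.543362883811789 t 28.8667
[0.484, -0.311, 0.037, -2.5] [-0.0003 -0.0003  0.0021 -0.0006  0.0001 -0.0002]
```

View pics/g5.png

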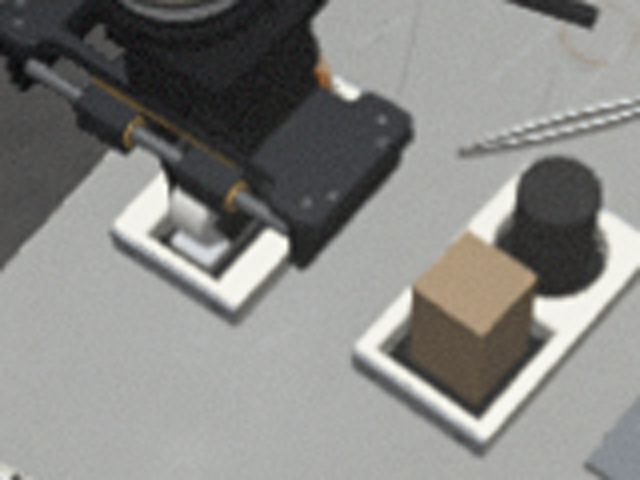

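>>> move_arm(increments=[[0,0,0.003,0,0,0,0.1],[0,0,0.003,0,0,0,0.35],[0,0,0.003,0,0,0,0.45],[0,0,0.003,0,0,0,0.55],[0,0,0.003,0,0,0,0.55],[0,0,0.003,0,0,0,0.55],[0,0,-0.03,0,0,0,0.55],[0,0,-0.1,0,0,0,0.55],[0,0,-0.2,0,0,0,0.55],[0,0,-0.3,0,0,0,0.55]])

```text
time_s: 29.75
position: [0.4833, -0.3106, 0.1285]
tcp_rot: [[0.999, -0.045, -0.002], [-0.045, -0.999, 0.003], [-0.002, -0.003, -1.0]]
force: [-0.3, -0.3, 0.4]
opening: 0.547
grasp_force: 0.0
```

>>> move_arm(increments=[[0,0.05,-0.1,0,0,0,0.55],[0,0.15,-0.2,0,0,0,0.55],[0,0.28,-0.3,0,0,0,0.55],[0,0.4,-0.3,0,0,0,0.55],[-0.05,0.52,-0.3,0,0,0,0.55],[-0.1,0.6,-0.3,0,0,0,0.55],[-0.1,0.6,-0.3,0,0,0,0.55]])

```text
time_s: 30.33
position: [0.4429, -0.4957, 0.2184]
tcp_rot: [[0.999, -0.05, -0.0], [-0.05, -0.999, -0.003], [-0.0, 0.003, -1.0]]
force: [0.9, -0.3, 0.1]
opening: 0.552
grasp_force: 0.0
```

```bash
python3 - <<'E'
from rig import viewer,nets
from h import *
d=viewer.capture("scene");e=viewer.capture("top")
for t in ("small_bottle_centre","counter_centre","can_centre","carton_centre"):
    print(t,[[(np.round(r["location"]),round(r["conf"],2)) for r in nets.find_in(c,t)] for c in ("scene","top")])
cv2.imwrite("pics/g6.png",np.hstack([cv2.resize(d["image"][140:260,240:400],None,fx=2.5,fy=2.5),cv2.resize(e["image"][255:375,270:430],None,fx=2.5,fy=2.5)]))
E
```

```text
small_bottle_centre [[(array([351., 362.]), 0.7), (array([380., 336.]), 0.57), (array([292., 162.]), 0.56), (array([359., 192.]), 0.24)], [(array([221., 182.]), 0.84), (array([387., 336.]), 0.67), (array([212., 220.]), 0.64), (array([378., 314.]), 0.57)]]
counter_centre [[(array([275., 192.]), 0.62)], [(array([388., 293.]), 0.88), (array([382., 313.]), 0.45)]]
can_centre [[(array([359., 196.]), 0.73)], [(array([305., 336.]), 0.88)]]
carton_centre [[(array([338., 219.]), 0.68)], [(array([310., 299.]), 0.68)]]
```

View pics/g6.png

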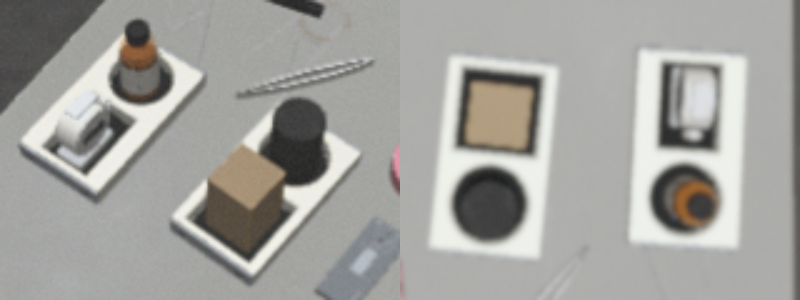

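```bash
python3 -c "
from rig import workorder
print(workorder.hand_in())"
```

```text
the job is handed in; nothing more can be done
None
```

The job is handed in at about 30 s of the 96 s: the last pictures show all four things upright in their nests and released, with the gripper clear; the hand-in call gave no verdict.

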